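Ready the belt grinder for a new belt: drawer home, tension arm held slack

ROBOT

A 6-joint arm with a two-finger parallel gripper is mounted at the origin on a cart in front of the work surface, level with it; the furniture and walls round the work are solid. World frame = base frame: x ahead of the robot, y to its left, z up, the work surface at z = 0. Lengths are in mm, angles in rad, forces in N, time in s.
With the tool pointing down it reaches from about 350 to 850 mm from the base axis. Payload 8.1 kg.
Tool frame: the origin (TCP) lies at the very end of the fingers, on their centre line; the grasp point (between the pads) lies 19 mm behind it; z points along the fingers, y is the line along which they close (so a half turn about z gives the same grasp; the last joint's range is limited). The gripper opens to 85 mm and grips with 20 to 120 N. Pads are 22 mm wide; open, the fingers measure 114 mm over their backs; the gripper's body (76 mm by 85 mm) begins 54 mm behind the grasp point. The pads swing forward as they close: fully open they stand 13 mm farther back than shut.
Start: joints at [1.191, 0.13, 1.488, -0, 1.523, -0.085], TCP at [174.307, 574.127, 231.292] pointing down, gripper open.
Joint ranges: [-2.96, 2.96], [-0.89, 2.26], [0.02, 2.5], [-1.34, 4.48], [0, 2.73], [-2.66, 2.66]. Speed limits (rad/s): [2.39, 2.39, 2.79, 3.14, 3.14, 3.14].

INTERFACE

Orientations are given as a rotation vector (axis times angle).
In Python, from station import get_obs, snapshot, camera_info, close_job, find_in, regions_of, landmark_of gives the robot as it stands.
- The arm moves only by the tool move_arm, never from a script. Its argument "motion" is a list of rows, each an object of numbers: "dx", "dy", "dz": the shift along the tool's x, y, z in cm; "rx", "ry", "rz": the turn, a rotation vector about the tool's x, y, z in rad; "claw": the finger opening in cm, from 0 to 8.54. In form: [{"dx": .., "dy": .., "dz": .., "rx": .., "ry": .., "rz": .., "claw": ..}, ...]. A call has exactly 8 rows; each row shifts and turns the commanded pose from where the row before left it, along the tool's axes as they then stand; what a row does not reach is not made up. A row lasts 1/8 s, in which the tool goes at most 62.5 mm and 10.7 degrees, less where a joint would pass 70% of its speed; a pose out of reach is approached as far as the arm can. A call with a gripper value outside its range is refused whole. The fingers move at their own pace and stop on an object; "newtons" is the grip in N (left out, the last holds). Time passes only in rows, so rows that do not move let the fingers close, or fill a call up. It gives the time, the measured TCP pose, the force and the opening at its end, in the units of the state.
- get_obs(): the state, without advancing time (a new reading comes with each control period).
- snapshot(name): name is "scene" or "top" or "wrist"; returns the picture (480x640x3 uint8, red, green, blue); there is no depth.
- camera_info(name): a dict with "mtx" (3x3 intrinsics, pixels), "dist" ([k1, k2, p1, p2, k3] as OpenCV has them; the pictures are not rectified), "extrinsics" (4x4, takes a point from camera to world coordinates); the wrist camera has in their place "T_tool_cam" (4x4, takes a point from camera to tool coordinates, whose origin is the TCP and whose axes are the flange's). Camera axes: x right, y up, looking along -z (the intrinsics and any distortion apply to the point x, -y, -z); pixel columns grow to the right and rows downward; lengths in mm; the calibration is good to about 2 mm. A picture is of the moment at which its call begins: read the wrist's pose just before it. camera_info takes no time and is no camera call.
- close_job(): hands the job in, once; it reports no verdict.
Trained networks look in the newest picture that a camera, given by its name, has taken for a name from the list of things; names that differ only in an ending like _2 or _b are one class to them, and where a whole thing is asked for, a point or a joint stands for the part that bears it (a point fixed in the world has none). Each returns a list of dicts, best first, with "score" (0 to 1); they miss things now and then, are a little off and sometimes report something else, mostly with a low value. They report only what shows in the picture. A call takes as long as a camera call.
- find_in(name, camera): "box" ([left, top, width, height] as shares, 0 to 1, of the picture: columns of its width, rows of its height, round what is visible of it).
- regions_of(name, camera): "pixels" (480x640 bool, what is visible of it) and "box" ([left, top, width, height] as shares, 0 to 1, of the picture: columns of its width, rows of its height, round what is visible of it).
- landmark_of(name, camera): "position" ([column, row] as shares, 0 to 1, of the picture: columns of its width, rows of its height: a listed point, or the origin of a listed thing).
The state is a dict: "t": time; "q": joint angles; "qd": joint speeds; "tau": joint torques, N m; "position": TCP position; "tcp_rot": TCP orientation; "contact_force": force on the tool from outside, world axes, zero at the start; "wrist_torque": the same for the moment, N m; "gripper_width": finger opening in mm.
Only numpy, scipy, OpenCV 4.12 (cv2) and the standard library are available. Lean on these libraries where they do the work, as an engineer would, in place of code of your own. Each camera call takes 0.05 s, during which the arm holds its last target. There are 200 camera calls.

TASK

The belt is off the bench belt grinder and a colleague is waiting to slip a new one on from the front. Push the emptied dust drawer fully home until it snaps into its catch, so that it is out of the belt's way; then take the sprung tension arm by its black hand grip, swing it up and over to the left as far as its stop, and keep holding it there: your program finishes while still holding the arm against the stop. Leave the loose things lying round the machine where they are.

Things in the scene. Friction and masses are not known exactly. Their poses are not given: they have to be found in the camera images.
- belt_grinder: green bench belt grinder, fixed, no belt on. Origin under the middle of its plinth, on the table; x to its rear, y to its left seen from the robot, z up; its front looks to -x. Plinth 200 (x) x 340 (y) x 85 mm high; the dust drawer is in its front. Above it all parts but the black grip stay behind x = -62 mm (wheel at left: y 40 to 160, z 105 to 225 mm; upright plate to z = 206 mm)
- drawer_pull (a point): middle of the drawer's steel bar pull: bar 10 mm thick, 80 mm long along the grinder's y, 43 mm above the table, its axis 26 mm in front of the green front panel (216 wide, z 13 to 73 mm). Moves with the drawer; with the drawer home it lies at x = -138, y = +51 mm in the grinder's frame. Axes as the grinder's
- dust_drawer (a joint): opening of the drawer in m: 0 = fully home against its end stop, grows as it comes out along the grinder's -x, at most 0.10. Slides with about 1 N of friction; between 0.010 and 0.004 a sprung roller catch resists with about 6 N, past 0.004 it snaps the drawer in and then keeps it home with about 5 N
- pivot_point (a point): point on the pivot axis of the tension arm; the axis runs along the grinder's x at y = -40, z = 130 mm; the point lies at x = -85 mm, in the plane in which the grip's centre swings. Fixed to the grinder, axes as the grinder's
- grip_centre (a point): centre of the black grip at the end of the grey tension arm, 160 mm from the pivot axis: round, 26 mm diameter, 56 mm long along the grinder's x (x = -113 to -57 mm), turns freely on its spindle. It swings at x = -85 mm from y = -179, z = 210 mm (rest) to y = -86, z = 283 mm (stop) in the grinder's frame. The arm's 50 mm idler pulley is behind x = -57 mm; free in front, above and to the right
- black_grip: the black hand grip itself, whose origin is its centre; x axis along its length; it spins freely about x, so its y and z axes mean nothing
- tension_arm (a joint): angle of the tension arm in rad: 0 = at rest, leaning 60 degrees to the right of upright; grows as the grip swings up and to the left seen from the robot (about the grinder's -x), to 0.75 at the upper stop, 17 degrees right of upright. At the grip, spring and weight push back with about 5 N at rest, 9 N at the stop; let go, it flies back
- heel_block_1: black rubber heel blank 64 x 60 x 18 mm lying left of the grinder; origin under its centre. Leave it alone
- heel_block_2: black rubber heel blank 64 x 60 x 16 mm lying left of the grinder; origin under its centre. Leave it alone
- tack_tin: shallow round tin of tacks, diameter 61, height 22 mm, to the left; origin under its centre. Leave it alone
- spanner: steel open-ended spanner 183 x 38 x 8 mm lying flat in front of the grinder's right half; origin under its middle, long axis y. Leave it alone
- wedge: hardwood wedge 120 x 36 x 30 mm to the right in front; origin under its middle, long axis y. Leave it alone
- pincers: lasting pincers with red handles, 194 x 80 x 17 mm, lying flat at the right front; origin under their middle, long axis y. Leave them alone
- spray_can: white spray can with blue band and red cap, diameter 55, height 184 mm, standing to the right of the grinder; origin under its centre. Leave it alone

How it is judged (in metres and radians):
On the way, in this order (a step that is already met when the one before it is completed fails the run):
1. the dust drawer is home in its catch (value of joint dust_drawer below 0.0025 m), for 0.3 s.
2. the tension arm is swung by its grip to its stop (value of joint tension_arm above 0.71 rad and value of joint dust_drawer below 0.0025 m), for 0.3 s.
At the end, for the whole second after the job is handed in: the robot holds the black grip (contact force over 2 N) with the tension arm within 0.04 rad (6 mm at the grip) of its stop at 0.75 rad, and the dust drawer is seated in its catch (less than 2.5 mm open), all through the last second (all of step 2 and contact force between any of the fingers, the arm and black_grip above 2 N); the arm keeps its last pose, push and grip.
It fails at once if a loose thing round the machine is shifted by more than 25 mm (distance of any of heel_block_1, heel_block_2, tack_tin, spanner, wedge, pincers, spray_can from where it was at the start of the episode above 0.025 m).
It fails at once if the spray can is knocked over (angle between spray_can's own z axis and vertical above 0.5 rad).
It also fails if it takes over 48 s, if anything falls off the work surface, if the arm or the gripper's body presses on something with over 40 N, if the wrist force passes 120 N, or if a joint passes its speed limit or range.

## Working session

There is one attempt and no reset: what is moved stays moved. The work goes in short steps, Python scripts to look and compute and a tool call to move; the robot and the scene stay as the last step left them, time stands still between calls to the robot, and variables do not carry over. Pictures are saved under pics/ and viewed, on a budget of 10 in all, crops included, one or two more only if the job needs it, and the job is handed in when it is done.

Besides the shell and the picture viewer there is one more tool, called after ">>>" as name(argument=value, ...), one argument or row to a line, values as JSON. move_arm: Moves the arm, as the interface text tells. Its arguments: {"type":"object","properties":{"motion":{"type":"array"},"newtons":{"type":"number"}},"required":["motion"]}

```bash
ls; mkdir -p pics
cat > h.py <<'E'
from station import *
import numpy as np, cv2
from scipy.spatial.transform import Rotation as R
def cam(n):
    c=camera_info(n); E=np.array(c.get("extrinsics",np.eye(4)),float)
    if n=="wrist":
        o=get_obs(); T=np.eye(4); T[:3,:3]=R.from_rotvec(o["tcp_rot"]).as_matrix(); T[:3,3]=o["position"]
        E=T@np.array(c["T_tool_cam"])
    return np.array(c["mtx"],float),np.array(c["dist"],float),E
def ray(n,uv):
    K,d,E=cam(n); p=cv2.undistortPoints(np.array([[uv]],float),K,d)[0,0]
    v=E[:3,:3]@np.array([p[0],-p[1],-1]); return E[:3,3],v/np.linalg.norm(v)
def onz(n,uv,z):
    o,v=ray(n,uv); return o+v*(z-o[2])/v[2]
def proj(n,P):
    K,d,E=cam(n); q=(np.linalg.inv(E)@np.r_[P,1])[:3]*[1,-1,-1]
    return cv2.projectPoints(q.reshape(1,1,3),np.zeros(3),np.zeros(3),K,d)[0].ravel()
def tri(obs):
    A=0;b=0
    for o,v in obs:
        M=np.eye(3)-np.outer(v,v);A=A+M;b=b+M@o
    x=np.linalg.solve(A,b); return x,[np.linalg.norm((np.eye(3)-np.outer(v,v))@(x-o)) for o,v in obs]
E
python3 - <<'E'
from h import *
o=get_obs(); print({k:np.round(v,3) for k,v in o.items()})
for n in ["scene","top"]:
    im=snapshot(n); cv2.imwrite(f"pics/{n}0.png",im[...,::-1])
    print(n,np.round(cam(n)[2],2).tolist())
    for t in ["belt_grinder","drawer_pull","pivot_point","grip_centre","spanner","wedge","pincers","spray_can","tack_tin","heel_block_1"]:
        print(n,t,[(np.round(np.array(r["position"])*[640,480],1).tolist(),round(r["score"],2)) for r in landmark_of(t,n)[:3]])
E
```

```text
pics
{'t': np.float64(0.0), 'q': array([ 1.191,  0.131,  1.489, -0.   ,  1.523, -0.085]), 'qd': array([-0.002, -0.   ,  0.   , -0.   ,  0.   ,  0.001]), 'tau': array([ 1.0000e-03, -5.6940e+01, -5.0057e+01, -0.0000e+00,  1.5000e-02,
       -0.0000e+00]), 'position': array([174.093, 573.594, 230.223]), 'tcp_rot': array([-4.610e-01, -3.107e+00,  3.000e-03]), 'contact_force': array([0.253, 0.547, 0.232]), 'wrist_torque': array([ 0.015,  0.032, -0.003]), 'gripper_width': np.float64(85.813)}
scene [[0.66, 0.5, -0.56, -355.9], [-0.75, 0.46, -0.48, -777.06], [0.02, 0.74, 0.68, 1168.29], [0.0, 0.0, 0.0, 1.0]]
scene belt_grinder []
scene drawer_pull [([277.9, 251.8], 0.59)]
scene pivot_point [([325.0, 224.2], 0.56)]
scene grip_centre [([363.8, 228.0], 0.65)]
scene spanner [([323.3, 326.8], 0.72)]
scene wedge [([373.9, 350.5], 0.59)]
scene pincers [([411.1, 400.0], 0.83)]
scene spray_can [([444.0, 339.1], 0.96)]
scene tack_tin [([211.4, 233.1], 0.56)]
scene heel_block_1 [([227.9, 211.3], 0.84), ([245.0, 199.2], 0.75), ([362.5, 227.1], 0.42)]
top [[-0.03, 0.99, -0.15, 280.07], [-1.0, -0.03, -0.01, -66.46], [-0.02, 0.15, 0.99, 1408.73], [0.0, 0.0, 0.0, 1.0]]
top belt_grinder [([285.9, 183.4], 0.98), ([475.4, 284.6], 0.3)]
top drawer_pull [([259.8, 248.7], 0.9)]
top pivot_point [([293.8, 200.4], 0.63)]
top grip_centre [([350.0, 196.5], 0.69)]
top spanner [([364.5, 277.3], 0.8), ([474.1, 286.1], 0.41)]
top wedge [([412.1, 269.5], 0.71)]
top pincers [([478.5, 285.1], 0.89)]
top spray_can [([454.4, 210.7], 0.8)]
top tack_tin [([173.3, 266.5], 0.58)]
top heel_block_1 [([173.9, 268.0], 0.73), ([161.8, 204.8], 0.57)]
```

View pics/scene0.png

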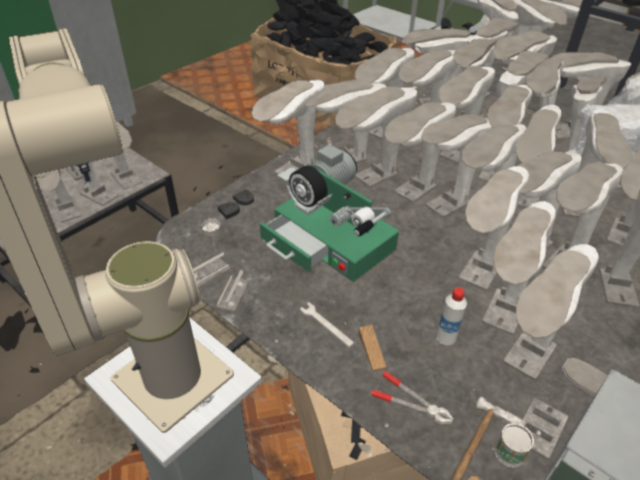

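View pics/top0.png

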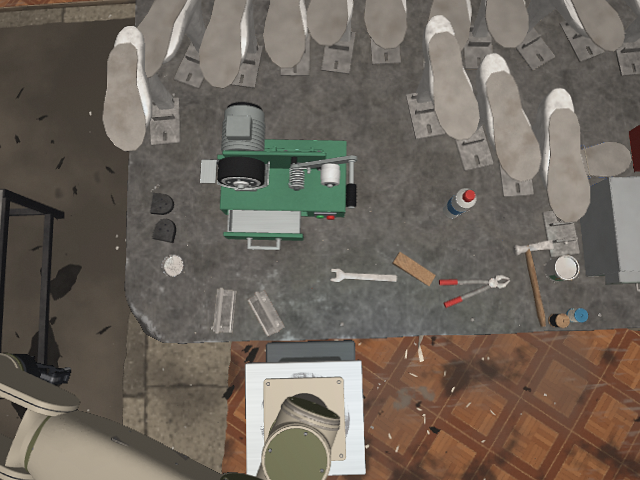

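Run:
```python
from h import *
from scipy.optimize import least_squares
S=dict(pull=((277.9,251.8),(259.8,248.7)),piv=((325,224.2),(293.8,200.4)),grip=((363.8,228),(350,196.5)))
for k,(a,b) in S.items(): print(k,*[np.round(x,1) for x in tri([ray("scene",a),ray("top",b)])])
print("grinder",onz("top",(285.9,183.4),0).round(1))
for k,uv in dict(spanner=(364.5,277.3),wedge=(412.1,269.5),pinc=(478.5,285.1),can=(454.4,210.7),tin=(173.3,266.5)).items(): print(k,onz("top",uv,0).round(1))
# fit grinder pose x,y,yaw, + opening
def pts(p):
    c,s=np.cos(p[2]),np.sin(p[2]); W=lambda q:np.array([p[0]+c*q[0]-s*q[1],p[1]+s*q[0]+c*q[1],q[2]])
    return dict(pull=W((-138-p[3],51,43)),piv=W((-85,-40,130)),grip=W((-85,-179,210)),org=W((0,0,0)))
def f(p):
    P=pts(p); r=[]
    for k,(a,b) in S.items(): r+=list(proj("scene",P[k])-a)+list(proj("top",P[k])-b)
    return np.r_[r,proj("top",P["org"])-(285.9,183.4)]
s=least_squares(f,[560,0,0,50],loss="soft_l1",x_scale=[10,10,.1,10])
print(s.x.round(3),s.fun.round(1)); print({k:v.round(1) for k,v in pts(s.x).items()})
```

```text
pull [464.6 104.7  33.4] [6.6 6.6]
piv [570.8   6.2 132.3] [0.9 0.9]
grip [ 559.9 -136.3  208. ] [2.4 2.4]
grinder [651.   36.1   0. ]
spanner [ 374.8 -177.7    0. ]
wedge [ 392.3 -311.4    0. ]
pinc [ 342.8 -494.1    0. ]
can [ 555.6 -441.5    0. ]
tin [420.9 359.7   0. ]
[ 6.56895e+02  3.72720e+01 -7.50000e-02  6.40170e+01] [-3.3 -1.1  1.7 -0.3 -0.1  1.3  1.3  0.5 -1.5 -0.4  0.2 -0.4 -0.4 -2. ]
{'pull': array([459.3, 103.2,  43. ]), 'piv': array([569.1,   3.7, 130. ]), 'grip': array([ 558.7, -134.9,  210. ]), 'org': array([656.9,  37.3,   0. ])}
```

The scene view shows the drawer open at about (285,245) and the grip at about (363,225). In the top view the pull is at (264,243), the grip at (350,195), and the loose things match the network's positions. The fit gives an opening of about 64 mm. I'll check the yaw on an enlarged crop and work out the first move.

```bash
cat >> h.py <<'E'
def plan(pos,rot,n):
    """equal rows (cm, rad, tool axes) from the current pose to pos, rot (matrix) in n rows"""
    o=get_obs(); A=R.from_rotvec(o["tcp_rot"]); B=R.from_matrix(rot)
    w=(A.inv()*B).as_rotvec(); d=np.array(pos)-o["position"]
    print("total shift in tool cm",(A.inv().apply(d)/10).round(2),"turn",w.round(3),"rows>=",np.linalg.norm(d)/62.5,np.degrees(np.linalg.norm(w))/10.7)
    for i in range(n):
        Q=A*R.from_rotvec(w*i/n); print(i,(Q.inv().apply(d/n)/10).round(2),(w/n).round(3))
def down(yaw):  # tool z down, tool x along the world direction yaw
    c,s=np.cos(yaw),np.sin(yaw); return np.array([[c,s,0],[s,-c,0],[0,0,-1]])
E
python3 - <<'E'
from h import *
im=cv2.imread("pics/top0.png")[90:270,180:400]
cv2.imwrite("pics/crop0.png",cv2.resize(im,None,fx=3.3,fy=3.3,interpolation=cv2.INTER_CUBIC))
print(R.from_rotvec(get_obs()["tcp_rot"]).as_matrix().round(2)); print(np.round(camera_info("wrist")["T_tool_cam"],2))
plan((400,100,230),down(0),10)
plan((400,100,230),down(np.pi),10)
E
```

```text
[[-0.96  0.29 -0.  ]
 [ 0.29  0.96  0.  ]
 [ 0.    0.   -1.  ]]
[[-0.0000e+00  9.5000e-01  3.1000e-01  7.9860e+01]
 [ 1.0000e+00  0.0000e+00 -0.0000e+00 -1.3000e-01]
 [-0.0000e+00  3.1000e-01 -9.5000e-01 -1.4387e+02]
 [ 0.0000e+00  0.0000e+00  0.0000e+00  1.0000e+00]]
total shift in tool cm [-35.37 -38.81   0.13] turn [-0.    -0.     2.847] rows>= 8.401712569514611 15.24384817824525
0 [-3.54 -3.88  0.01] [-0.    -0.     0.285]
1 [-4.48 -2.73  0.01] [-0.    -0.     0.285]
2 [-5.07 -1.36  0.01] [-0.    -0.     0.285]
3 [-5.25  0.12  0.01] [-0.    -0.     0.285]
4 [-5.01  1.59  0.01] [-0.    -0.     0.285]
5 [-4.36  2.93  0.01] [-0.    -0.     0.285]
6 [-3.36  4.04  0.01] [-0.    -0.     0.285]
7 [-2.09  4.82  0.01] [-0.    -0.     0.285]
8 [-0.65  5.21  0.01] [-0.    -0.     0.285]
9 [0.83 5.18 0.01] [-0.    -0.     0.285]
total shift in tool cm [-35.37 -38.81   0.13] turn [ 0.    -0.    -0.295] rows>= 8.401712569514611 1.578581728783529
0 [-3.54 -3.88  0.01] [ 0.    -0.    -0.029]
1 [-3.42 -3.98  0.01] [ 0.    -0.    -0.029]
2 [-3.3  -4.08  0.01] [ 0.    -0.    -0.029]
3 [-3.18 -4.18  0.01] [ 0.    -0.    -0.029]
4 [-3.06 -4.27  0.01] [ 0.    -0.    -0.029]
5 [-2.93 -4.36  0.01] [ 0.    -0.    -0.029]
6 [-2.8  -4.44  0.01] [ 0.    -0.    -0.029]
7 [-2.67 -4.52  0.01] [ 0.    -0.    -0.029]
8 [-2.53 -4.6   0.01] [ 0.    -0.    -0.029]
9 [-2.4  -4.67  0.01] [ 0.    -0.    -0.029]
```

View pics/crop0.png

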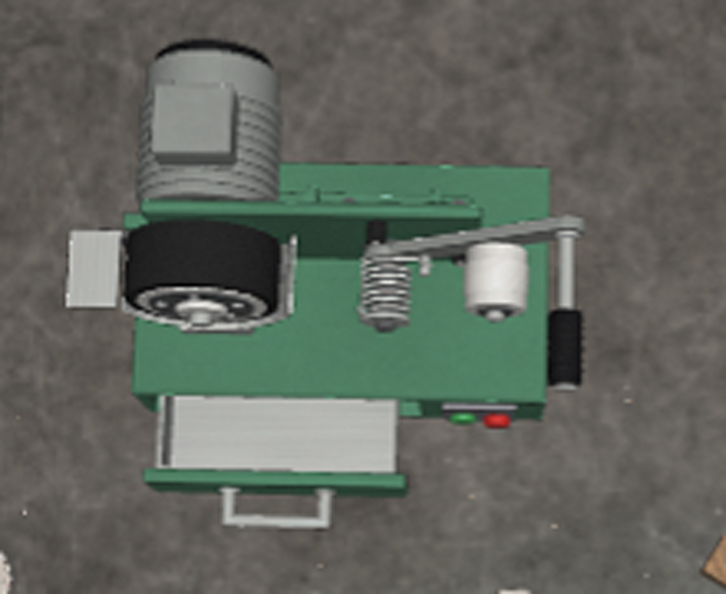

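The crop shows the bar's middle at crop (276,521), which is (263.6,247.9) in the full picture. The plinth's front edge drops slightly to the right, so the yaw is about -0.05. Refitting while I move the arm toward a look position.

```bash
cat > fit.py <<'E'
from h import *
from scipy.optimize import least_squares
c=lambda u,v:(180+(u+.5)/3.3-.5,90+(v+.5)/3.3-.5)
loc=lambda op:dict(pull=(-138-op,51,43),piv=(-85,-40,130),grip=(-85,-179,210),fl=(-100,170,85),fr=(-100,-170,85),br=(100,-170,85),bl=(-138-op,91,43),brr=(-138-op,11,43))
def W(p,q):
    C,s=np.cos(p[2]),np.sin(p[2]); return np.array([p[0]+C*q[0]-s*q[1],p[1]+s*q[0]+C*q[1],q[2]])
def fit(O):
    f=lambda p:np.concatenate([proj(n,W(p,loc(p[3])[k]))-uv for n,k,uv in O])
    s=least_squares(f,[657,37,-.05,60],loss="soft_l1",x_scale=[10,10,.1,10]); return s.x,s.fun
O=[("top","grip",c(566,347)),("top","fl",c(133,393)),("top","fr",c(545,404)),("top","br",c(549,169)),("top","pull",c(276,521)),("scene","grip",(363.8,228)),("scene","piv",(325,224.2)),("top","piv",(293.8,200.4)),("scene","pull",(277.9,251.8))]
if __name__=="__main__":
    x,r=fit(O); print(x.round(3),r.round(1)); print({k:W(x,q).round(1).tolist() for k,q in loc(x[3]).items()})
E
python3 fit.py
```

```text
[ 6.55377e+02  3.71670e+01 -5.30000e-02  5.80880e+01] [-0.1  0.3 -1.2  0.1  0.5 -0.8  0.3 -1.2 -0.  -0.3 -0.4 -0.5  0.3  1.8
  2.   0.8 -1.4 -0.8]
{'pull': [462.3, 98.5, 43.0], 'piv': [568.4, 1.7, 130.0], 'grip': [561.0, -137.1, 210.0], 'fl': [564.5, 212.2, 85.0], 'fr': [546.5, -127.3, 85.0], 'br': [746.2, -137.9, 85.0], 'bl': [464.4, 138.4, 43.0], 'brr': [460.1, 58.5, 43.0]}
```

>>> move_arm(
  motion=[
    {"dx": -3.3, "dy": -4.0, "rz": -0.03, "claw": 8.5},
    {"dx": -3.3, "dy": -4.0, "rz": -0.03},
    {"dx": -3.2, "dy": -4.1, "rz": -0.03},
    {"dx": -3.1, "dy": -4.2, "rz": -0.03},
    {"dx": -3.0, "dy": -4.3, "rz": -0.03},
    {"dx": -2.9, "dy": -4.4, "rz": -0.03},
    {"dx": -2.8, "dy": -4.5, "rz": -0.03},
    {"dx": -2.7, "dy": -4.6, "rz": -0.03},
  ],
)

```text
invalid input
```

>>> move_arm(
  motion=[
    {"dx": -3.3, "dy": -4.0, "dz": 0, "rx": 0, "ry": 0, "rz": -0.03, "claw": 8.5},
    {"dx": -3.3, "dy": -4.0, "dz": 0, "rx": 0, "ry": 0, "rz": -0.03, "claw": 8.5},
    {"dx": -3.2, "dy": -4.1, "dz": 0, "rx": 0, "ry": 0, "rz": -0.03, "claw": 8.5},
    {"dx": -3.1, "dy": -4.2, "dz": 0, "rx": 0, "ry": 0, "rz": -0.03, "claw": 8.5},
    {"dx": -3.0, "dy": -4.3, "dz": 0, "rx": 0, "ry": 0, "rz": -0.03, "claw": 8.5},
    {"dx": -2.9, "dy": -4.4, "dz": 0, "rx": 0, "ry": 0, "rz": -0.03, "claw": 8.5},
    {"dx": -2.8, "dy": -4.5, "dz": 0, "rx": 0, "ry": 0, "rz": -0.03, "claw": 8.5},
    {"dx": -2.7, "dy": -4.6, "dz": 0, "rx": 0, "ry": 0, "rz": -0.03, "claw": 8.5},
  ],
)

```text
t: 2.1
position: [349.6, 191.5, 231.6]
tcp_rot: [0.084, 3.139, 0.001]
contact_force: [1.1, -0.2, 0.2]
gripper_width: 84.9
```

Run:
```python
from h import *
plan((390,99,190),down(np.pi-.053),4)
```

```text
total shift in tool cm [-4.52 -9.02  4.16] turn [ 0.     0.001 -0.   ] rows>= 1.7462927392654644 0.006703130408469349
0 [-1.13 -2.25  1.04] [ 0.  0. -0.]
1 [-1.13 -2.26  1.04] [ 0.  0. -0.]
2 [-1.13 -2.26  1.04] [ 0.  0. -0.]
3 [-1.13 -2.26  1.04] [ 0.  0. -0.]
```

>>> move_arm(
  motion=[
    {"dx": -1.1, "dy": -2.3, "dz": 1.0, "rx": 0, "ry": 0, "rz": 0, "claw": 0},
    {"dx": -1.1, "dy": -2.3, "dz": 1.0, "rx": 0, "ry": 0, "rz": 0, "claw": 0},
    {"dx": -1.1, "dy": -2.2, "dz": 1.0, "rx": 0, "ry": 0, "rz": 0, "claw": 0},
    {"dx": -1.2, "dy": -2.2, "dz": 1.1, "rx": 0, "ry": 0, "rz": 0, "claw": 0},
    {"dx": 0, "dy": 0, "dz": 0, "rx": 0, "ry": 0, "rz": 0, "claw": 0},
    {"dx": 0, "dy": 0, "dz": 0, "rx": 0, "ry": 0, "rz": 0, "claw": 0},
    {"dx": 0, "dy": 0, "dz": 0, "rx": 0, "ry": 0, "rz": 0, "claw": 0},
    {"dx": 0, "dy": 0, "dz": 0, "rx": 0, "ry": 0, "rz": 0, "claw": 0},
  ],
)

```text
t: 3.1
position: [389.1, 101.2, 190.7]
tcp_rot: [0.084, 3.14, 0.0]
contact_force: [0.2, -0.3, 0.1]
gripper_width: 0.3
```

Run:
```python
from h import *
from fit import *
im=snapshot("wrist")[...,::-1].copy()
x,_=fit(O)
for k in ["pull","bl","brr","piv","grip"]:
    p=proj("wrist",W(x,loc(x[3])[k])); print(k,p.round(1)); cv2.circle(im,tuple(int(v) for v in p.clip(-999,2000)),4,(0,0,255),1)
for t in ["drawer_pull","grip_centre","pivot_point"]:
    for r in landmark_of(t,"wrist")[:2]:
        uv=np.array(r["position"])*[640,480]; print(t,uv.round(1),round(r["score"],2),onz("wrist",uv,43).round(1))
cv2.imwrite("pics/w1.png",im); plan((400,98.5,30),down(np.pi-.053),4); plan((515,98.5,30),down(np.pi-.053),4)
```

```text
pull [320.5 296.1]
bl [362.2 296. ]
brr [278.8 296.1]
piv [212.7 461.8]
grip [-14.7 549.4]
drawer_pull [ 54.7 217.7] 0.17 [ 371.  -141.3   43. ]
total shift in tool cm [-1.1  -0.18 16.04] turn [ 0.     0.    -0.001] rows>= 2.5722479688844664 0.007002002157682411
0 [-0.28 -0.04  4.01] [ 0.  0. -0.]
1 [-0.28 -0.04  4.01] [ 0.  0. -0.]
2 [-0.28 -0.04  4.01] [ 0.  0. -0.]
3 [-0.28 -0.04  4.01] [ 0.  0. -0.]
total shift in tool cm [-12.59   0.45  16.04] turn [ 0.     0.    -0.001] rows>= 3.2627190907023738 0.007002002157682411
0 [-3.15  0.11  4.01] [ 0.  0. -0.]
1 [-3.15  0.11  4.01] [ 0.  0. -0.]
2 [-3.15  0.11  4.01] [ 0.  0. -0.]
3 [-3.15  0.11  4.01] [ 0.  0. -0.]
```

View pics/w1.png

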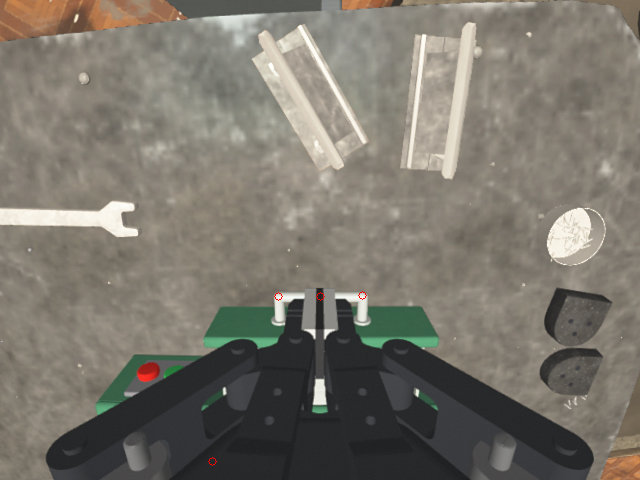

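The red fit marks lie on the bar's ends and middle (278–362, 296), so the pose is good. Next I go down in front of the bar and begin the push.

>>> move_arm(
  motion=[
    {"dx": -0.2, "dy": 0, "dz": 4.0, "rx": 0, "ry": 0, "rz": 0, "claw": 0},
    {"dx": -0.3, "dy": -0.1, "dz": 4.0, "rx": 0, "ry": 0, "rz": 0, "claw": 0},
    {"dx": -0.3, "dy": 0, "dz": 4.0, "rx": 0, "ry": 0, "rz": 0, "claw": 0},
    {"dx": -0.3, "dy": 0, "dz": 4.0, "rx": 0, "ry": 0, "rz": 0, "claw": 0},
    {"dx": -1.5, "dy": 0, "dz": 0, "rx": 0, "ry": 0, "rz": 0, "claw": 0},
    {"dx": -1.5, "dy": 0, "dz": 0, "rx": 0, "ry": 0, "rz": 0, "claw": 0},
    {"dx": -1.5, "dy": 0, "dz": 0, "rx": 0, "ry": 0, "rz": 0, "claw": 0},
    {"dx": -1.5, "dy": 0, "dz": 0, "rx": 0, "ry": 0, "rz": 0, "claw": 0},
  ],
)

```text
t: 4.3
position: [459.9, 95.8, 30.0]
tcp_rot: [-0.086, -3.139, 0.0]
contact_force: [-2.3, 0.6, 1.5]
gripper_width: -0.0
```

>>> move_arm(
  motion=[
    {"dx": -1.0, "dy": 0, "dz": 0, "rx": 0, "ry": 0, "rz": 0, "claw": 0},
    {"dx": -1.0, "dy": 0, "dz": 0, "rx": 0, "ry": 0, "rz": 0, "claw": 0},
    {"dx": -0.8, "dy": 0, "dz": 0, "rx": 0, "ry": 0, "rz": 0, "claw": 0},
    {"dx": -0.5, "dy": 0, "dz": 0, "rx": 0, "ry": 0, "rz": 0, "claw": 0},
    {"dx": -0.4, "dy": 0, "dz": 0, "rx": 0, "ry": 0, "rz": 0, "claw": 0},
    {"dx": -0.4, "dy": 0, "dz": 0, "rx": 0, "ry": 0, "rz": 0, "claw": 0},
    {"dx": -0.3, "dy": 0, "dz": 0, "rx": 0, "ry": 0, "rz": 0, "claw": 0},
    {"dx": 0, "dy": 0, "dz": 0, "rx": 0, "ry": 0, "rz": 0, "claw": 0},
  ],
)

```text
t: 5.3
position: [504.3, 93.3, 30.4]
tcp_rot: [0.086, 3.14, -0.0]
contact_force: [-0.2, -0.0, 0.2]
gripper_width: 0.2
```

>>> move_arm(
  motion=[
    {"dx": -0.2, "dy": 0, "dz": 0, "rx": 0, "ry": 0, "rz": 0, "claw": 0},
    {"dx": 0, "dy": 0, "dz": 0, "rx": 0, "ry": 0, "rz": 0, "claw": 0},
    {"dx": -0.2, "dy": 0, "dz": 0, "rx": 0, "ry": 0, "rz": 0, "claw": 0},
    {"dx": 0, "dy": 0, "dz": 0, "rx": 0, "ry": 0, "rz": 0, "claw": 0},
    {"dx": -0.2, "dy": 0, "dz": 0, "rx": 0, "ry": 0, "rz": 0, "claw": 0},
    {"dx": 0, "dy": 0, "dz": 0, "rx": 0, "ry": 0, "rz": 0, "claw": 0},
    {"dx": 0, "dy": 0, "dz": 0, "rx": 0, "ry": 0, "rz": 0, "claw": 0},
    {"dx": 0, "dy": 0, "dz": 0, "rx": 0, "ry": 0, "rz": 0, "claw": 0},
  ],
)

```text
t: 6.3
position: [505.7, 93.2, 29.2]
tcp_rot: [-0.085, -3.132, 0.001]
contact_force: [-21.5, 0.9, 13.2]
gripper_width: -0.1
```

Run:
```python
from fit import *
x,_=fit(O); im=snapshot("top")[...,::-1].copy()
cv2.imwrite("pics/t2.png",cv2.resize(im[180:280,190:370],None,fx=4,fy=4,interpolation=cv2.INTER_CUBIC))
w=snapshot("wrist")[...,::-1]; cv2.imwrite("pics/w2.png",w)
for k in ["pull","bl","brr"]: print(k,proj("wrist",W(x,loc(0)[k])).round(1),proj("top",W(x,loc(0)[k])).round(1))
print(W(x,loc(0)["pull"]),get_obs()["contact_force"])
for c in ["top","wrist"]: print([((np.array(r["position"])*[640,480]).round(1),r["score"]) for r in landmark_of("drawer_pull",c)])
```

```text
pull [325.8 347.6] [264.1 226.3]
bl [413.7 347. ] [249.6 226. ]
brr [237.7 347.3] [278.6 226.6]
[520.27468228  95.41114146  43.        ] [-20.17533316   0.94106832  13.82966059]
[]
[]
```

View pics/w2.png

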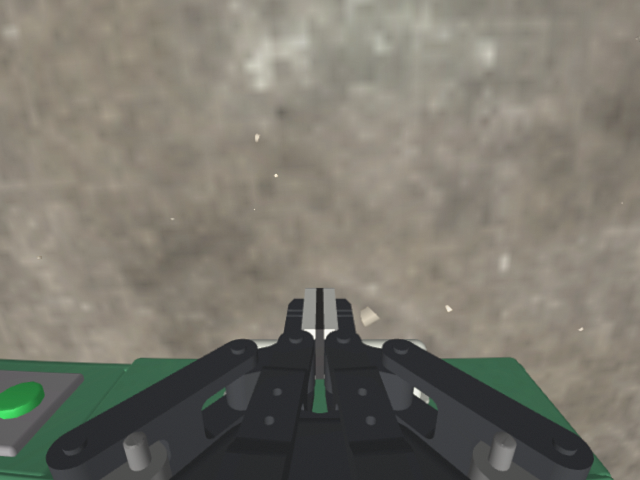

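The fingers press with about 21 N and no longer advance, and the drawer panel is flush with the plinth front, so the drawer is against its end stop. Backing off and rising toward the grip.

>>> move_arm(
  motion=[
    {"dx": 1.0, "dy": 0, "dz": 0, "rx": 0, "ry": 0, "rz": 0, "claw": 0},
    {"dx": 4.0, "dy": 0, "dz": 0, "rx": 0, "ry": 0, "rz": 0, "claw": 0},
    {"dx": 0, "dy": 0, "dz": -5.0, "rx": 0, "ry": 0, "rz": 0, "claw": 0},
    {"dx": 0, "dy": 0, "dz": -5.5, "rx": 0, "ry": 0, "rz": 0, "claw": 5.5},
    {"dx": 0, "dy": -2, "dz": -5.5, "rx": 0, "ry": 0, "rz": 0, "claw": 5.5},
    {"dx": 0, "dy": -3, "dz": -5, "rx": 0, "ry": 0, "rz": 0, "claw": 5.5},
    {"dx": 0, "dy": -4, "dz": -4, "rx": 0, "ry": 0, "rz": 0, "claw": 5.5},
    {"dx": 0, "dy": -5, "dz": -2, "rx": 0, "ry": 0, "rz": 0, "claw": 5.5},
  ],
)

```text
t: 7.5
position: [453.4, -45.1, 303.8]
tcp_rot: [0.084, 3.134, -0.002]
contact_force: [0.4, 0.4, -0.7]
gripper_width: 55.0
```

Run:
```python
from fit import *
x,_=fit(O); im=snapshot("top")[...,::-1].copy()
cv2.imwrite("pics/t3.png",cv2.resize(im[110:270,180:400],None,fx=3.3,fy=3.3,interpolation=cv2.INTER_CUBIC))
for n in ["top","wrist"]:
    if n=="wrist": cv2.imwrite("pics/w3.png",snapshot(n)[...,::-1])
    print(n,"pred home",proj(n,W(x,loc(0)["pull"])).round(1))
    for t in ["drawer_pull","grip_centre"]: print(t,[((np.array(r["position"])*[640,480]).round(1),r["score"]) for r in landmark_of(t,n)])
print(get_obs()["position"],get_obs()["contact_force"])
g=W(x,loc(0)["grip"]); print(g); plan(g+[-3,0,90],down(np.pi-.053),4)
```

```text
top pred home [264.1 226.3]
drawer_pull [(array([261.7, 227.8]), 0.76), (array([351.9, 194.3]), 0.64), (array([165.2, 228.4]), 0.62)]
grip_centre [(array([349.4, 194.9]), 0.65)]
wrist pred home [433.3 244.4]
drawer_pull [(array([434.9, 243.8]), 0.88)]
grip_centre []
[452.13705169 -43.40310908 299.57362904] [-0.17486124  0.53440384 -1.31042487]
[ 561.00789243 -137.07499919  210.        ]
total shift in tool cm [-11.08  -8.78  -0.05] turn [ 0.    -0.    -0.002] rows>= 2.261793395786814 0.009375281032973734
0 [-2.77 -2.19 -0.01] [ 0. -0. -0.]
1 [-2.77 -2.19 -0.01] [ 0. -0. -0.]
2 [-2.77 -2.2  -0.01] [ 0. -0. -0.]
3 [-2.77 -2.2  -0.01] [ 0. -0. -0.]
```

View pics/t3.png

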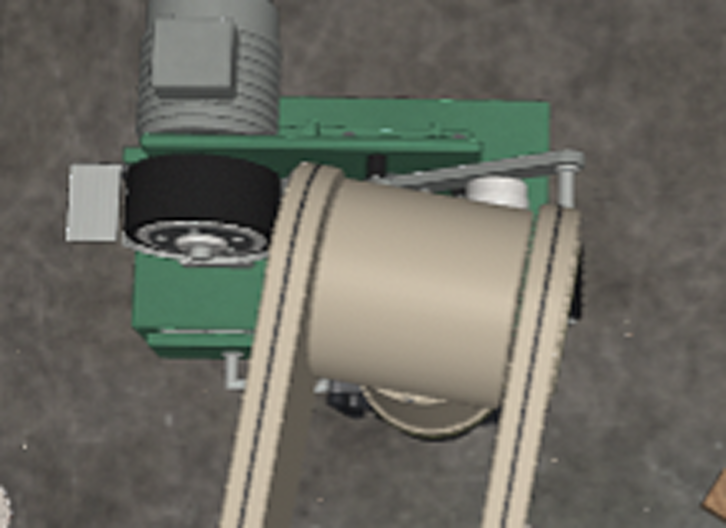

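The drawer panel now lies against the plinth. The wrist network finds the pull at (434.9,243.8), and the predicted home position is (433.3,244.4). Moving above the grip.

>>> move_arm(
  motion=[
    {"dx": -1.8, "dy": -2.2, "dz": 0, "rx": 0, "ry": 0, "rz": 0, "claw": 6},
    {"dx": -2.8, "dy": -2.2, "dz": 0, "rx": 0, "ry": 0, "rz": 0, "claw": 6},
    {"dx": -2.8, "dy": -2.2, "dz": 0, "rx": 0, "ry": 0, "rz": 0, "claw": 6},
    {"dx": -2.8, "dy": -2.2, "dz": 0, "rx": 0, "ry": 0, "rz": 0, "claw": 6},
    {"dx": -0.8, "dy": 0, "dz": 1, "rx": 0, "ry": 0, "rz": 0, "claw": 6},
    {"dx": 0, "dy": 0, "dz": 1, "rx": 0, "ry": 0, "rz": 0, "claw": 6},
    {"dx": 0, "dy": 0, "dz": 0, "rx": 0, "ry": 0, "rz": 0, "claw": 6},
    {"dx": 0, "dy": 0, "dz": 0, "rx": 0, "ry": 0, "rz": 0, "claw": 6},
  ],
)

```text
t: 8.8
position: [556.9, -137.2, 280.6]
tcp_rot: [0.085, 3.14, -0.0]
contact_force: [-0.4, -0.3, 1.2]
gripper_width: 60.1
```

Run:
```python
from fit import *
x,_=fit(O); o=get_obs(); print(o["position"],o["gripper_width"])
im=snapshot("wrist")[...,::-1].copy()
for q in [(-85,-179,210),(-113,-179,210),(-57,-179,210)]:
    p=proj("wrist",W(x,q)); print(p.round(1)); cv2.circle(im,tuple(int(v) for v in p),4,(0,0,255),1)
cv2.imwrite("pics/w4.png",im)
print([((np.array(r["position"])*[640,480]).round(1),r["score"]) for r in landmark_of("grip_centre","wrist")])
g=W(x,loc(0)["grip"]); plan(g+[-3,0,-20],down(np.pi-.053),2)
for a in np.linspace(0,.75,7): 
    th=np.radians(60)-a; print(a.round(3),W(x,(-85,-40-160*np.sin(th),130+160*np.cos(th))).round(1))
```

```text
[ 556.91634477 -137.20755228  280.56800053] 60.121654417664345
[320.  257.7]
[320.  217.7]
[320.  294.7]
[(array([318.5, 262.4]), 0.93)]
total shift in tool cm [-0.06  0.06  9.11] turn [-0.     0.001 -0.001] rows>= 1.4578799968120462 0.010270161105204382
0 [-0.03  0.03  4.56] [-0.     0.001 -0.001]
1 [-0.03  0.03  4.56] [-0.     0.001 -0.001]
0.0 [ 561.  -136.6  210. ]
0.125 [ 561.6 -125.6  226.7]
0.25 [ 562.3 -112.6  241.8]
0.375 [563.1 -97.8 255.2]
0.5 [564.  -81.4 266.6]
0.625 [564.9 -63.7 276. ]
0.75 [565.9 -45.1 283. ]
```

View pics/w4.png

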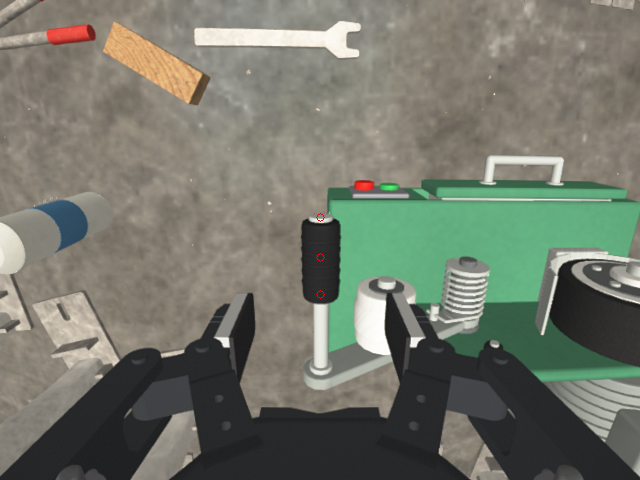

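The grip is centred at (321,260) under the gripper, with the fit marks within a few pixels, and the spray can is clear to the side. Going down and closing.

>>> move_arm(
  motion=[
    {"dx": 0, "dy": 0, "dz": 4.0, "rx": 0, "ry": 0, "rz": 0, "claw": 6},
    {"dx": -0.1, "dy": 0.1, "dz": 3.1, "rx": 0, "ry": 0, "rz": 0, "claw": 6},
    {"dx": -0.1, "dy": 0, "dz": 2.0, "rx": 0, "ry": 0, "rz": 0, "claw": 6},
    {"dx": 0, "dy": 0, "dz": 0, "rx": 0, "ry": 0, "rz": 0, "claw": 2},
    {"dx": 0, "dy": 0, "dz": 0, "rx": 0, "ry": 0, "rz": 0, "claw": 2},
    {"dx": 0, "dy": 0, "dz": 0, "rx": 0, "ry": 0, "rz": 0, "claw": 2},
    {"dx": 0, "dy": 0, "dz": 0, "rx": 0, "ry": 0, "rz": 0, "claw": 2},
    {"dx": 0, "dy": 0, "dz": 0, "rx": 0, "ry": 0, "rz": 0, "claw": 2},
  ],
  newtons=60,
)

```text
t: 9.9
position: [560.1, -136.9, 190.9]
tcp_rot: [0.086, 3.138, -0.0]
contact_force: [-3.5, 4.8, 6.8]
gripper_width: 24.4
```

>>> move_arm(
  motion=[
    {"dx": 0, "dy": 0.53, "dz": -0.86, "rx": 0, "ry": 0, "rz": 0, "claw": 2},
    {"dx": 0, "dy": 0.58, "dz": -0.81, "rx": 0, "ry": 0, "rz": 0, "claw": 2},
    {"dx": 0, "dy": 0.63, "dz": -0.77, "rx": 0, "ry": 0, "rz": 0, "claw": 2},
    {"dx": 0, "dy": 0.67, "dz": -0.74, "rx": 0, "ry": 0, "rz": 0, "claw": 2},
    {"dx": 0, "dy": 0.73, "dz": -0.69, "rx": 0, "ry": 0, "rz": 0, "claw": 2},
    {"dx": 0, "dy": 0.76, "dz": -0.65, "rx": 0, "ry": 0, "rz": 0, "claw": 2},
    {"dx": 0, "dy": 0.8, "dz": -0.6, "rx": 0, "ry": 0, "rz": 0, "claw": 2},
    {"dx": 0, "dy": 0.84, "dz": -0.54, "rx": 0, "ry": 0, "rz": 0, "claw": 2},
  ],
  newtons=80,
)

```text
t: 10.9
position: [562.8, -83.6, 246.7]
tcp_rot: [0.088, 3.139, -0.006]
contact_force: [1.7, -8.0, -2.7]
gripper_width: 24.0
```

>>> move_arm(
  motion=[
    {"dx": 0, "dy": 0.87, "dz": -0.49, "rx": 0, "ry": 0, "rz": 0, "claw": 2},
    {"dx": 0, "dy": 0.89, "dz": -0.45, "rx": 0, "ry": 0, "rz": 0, "claw": 2},
    {"dx": 0, "dy": 0.92, "dz": -0.38, "rx": 0, "ry": 0, "rz": 0, "claw": 2},
    {"dx": 0, "dy": 0.9, "dz": -0.3, "rx": 0, "ry": 0, "rz": 0, "claw": 2},
    {"dx": 0, "dy": 0.2, "dz": 0, "rx": 0, "ry": 0, "rz": 0, "claw": 2},
    {"dx": 0, "dy": 0.2, "dz": 0, "rx": 0, "ry": 0, "rz": 0, "claw": 2},
    {"dx": 0, "dy": 0, "dz": 0, "rx": 0, "ry": 0, "rz": 0, "claw": 2},
    {"dx": 0, "dy": 0, "dz": 0, "rx": 0, "ry": 0, "rz": 0, "claw": 2},
  ],
  newtons=80,
)

```text
t: 11.9
position: [564.9, -44.9, 264.5]
tcp_rot: [0.09, 3.138, -0.008]
contact_force: [-4.5, -10.6, 7.1]
gripper_width: 23.4
```

>>> move_arm(
  motion=[
    {"dx": 0, "dy": 0.2, "dz": 0, "rx": 0, "ry": 0, "rz": 0, "claw": 2},
    {"dx": 0, "dy": 0.2, "dz": 0, "rx": 0, "ry": 0, "rz": 0, "claw": 2},
    {"dx": 0, "dy": 0.1, "dz": 0, "rx": 0, "ry": 0, "rz": 0, "claw": 2},
    {"dx": 0, "dy": 0, "dz": 0, "rx": 0, "ry": 0, "rz": 0, "claw": 2},
    {"dx": 0, "dy": 0, "dz": 0, "rx": 0, "ry": 0, "rz": 0, "claw": 2},
    {"dx": 0, "dy": 0, "dz": 0, "rx": 0, "ry": 0, "rz": 0, "claw": 2},
    {"dx": 0, "dy": 0, "dz": 0, "rx": 0, "ry": 0, "rz": 0, "claw": 2},
    {"dx": 0, "dy": 0, "dz": 0, "rx": 0, "ry": 0, "rz": 0, "claw": 2},
  ],
  newtons=80,
)

```text
t: 12.9
position: [565.0, -43.9, 264.7]
tcp_rot: [0.094, 3.138, -0.017]
contact_force: [-5.5, -27.7, 6.8]
gripper_width: 23.5
```

Run:
```python
from fit import *
x,_=fit(O); cv2.imwrite("pics/w5.png",snapshot("wrist")[...,::-1])
print("pull home pred",proj("wrist",W(x,loc(0)["pull"])).round(1),[((np.array(r["position"])*[640,480]).round(1),r["score"]) for r in landmark_of("drawer_pull","wrist")])
print("grip pred",proj("wrist",W(x,(-85,-86.9,283))).round(1),[((np.array(r["position"])*[640,480]).round(1),r["score"]) for r in landmark_of("grip_centre","wrist")])
o=get_obs(); print(o["t"],o["position"],o["contact_force"])
```

```text
pull home pred [450.4 155.5] [(array([451.9, 154.3]), 0.96)]
grip pred [316.  327.5] [(array([315.2, 329.9]), 0.96)]
13.05 [564.98975669 -43.84883294 264.73138404] [ -5.32076961 -27.46839189   7.39331043]
```

View pics/w5.png

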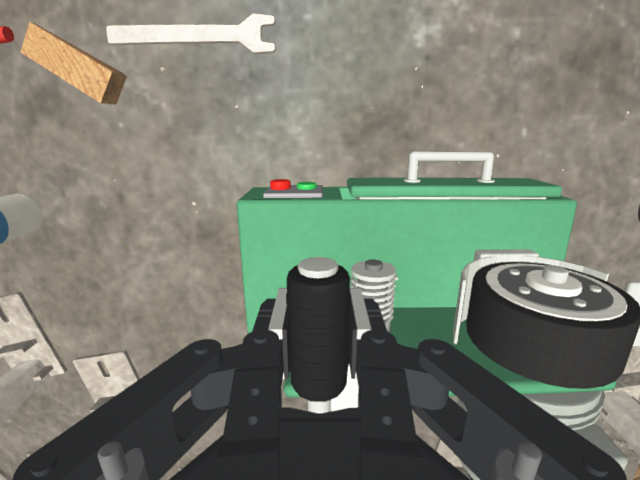

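The grip is held between the pads at (318,330), and the drawer pull is at its home position (452,154). A further 5 mm command moved the tool only 1 mm while the force rose from 11 to 28 N, so the arm is on its stop. Handing in.

```bash
python3 -c "
from station import *
print(close_job()); o=get_obs(); print(o['t'],o['position'],o['contact_force'],o['gripper_width'])"
```

```text
the job is handed in; nothing more can be done
None
the job is handed in; nothing more can be done
```

The drawer is home in its catch, and the tension arm is held by its black grip against the upper stop. I handed the job in at about 13 s, still holding it; no verdict was reported.

- **Drawer:** I pushed it by its pull with the closed fingers until it met the end stop at about 21 N. In the last wrist picture the pull lay within 2 px of its predicted home position.
- **Tension arm:** I took the grip from above at 60 N, raised to 80 N for the swing up and left. At the end a further 5 mm command moved the tool only 1 mm while the sideways force rose from 11 to 28 N. The tool was within about 1 mm of the predicted stop position.
- **Grip:** the fingers closed to 23.5 mm on the nominally 26 mm grip, so the reading is slightly small. The picture shows the grip held between the pads.
- **Loose things:** I touched none of them. The last wrist picture shows the spanner and wedge lying as before and part of the spray can at its edge. I did not measure any of their positions again.

No check failed. The networks missed some early views; for example, a 0.17-score pull detection was plainly wrong, and I relied on my fit of the grinder's pose there.

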